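# Put one watch's parts away under the dust cover

## Task

Put this watch repair away for the night: set the movement in its white ring, the bright steel case and the small tin each in its own seat of the round job tray (the movement in the white dish, the case over the boss of the blue cushion, the tin in the brass cup), then put the clear dust cover over the tray so that it sits down flat all round. The gilt case and the larger tin belong to another job, so leave them where they are, and set everything down gently, nothing dropped.

Things in the scene. Friction and masses are not known exactly. Their poses are not given: they have to be found in the camera images.
- watch_movement: Brass-coloured watch movement in its white plastic holder ring, one piece: a flat disc 40 mm across, straight side 9 mm high, loose on the bench. Origin: centre of its underside, z up; any yaw. Grip across the ring, fingertips 3 to 5 mm above its underside (so they stay above its seat's 2.5 mm lip). 35 to 65 g.
- steel_case: Bright steel watch case, loose: open ring 38 mm across, 8 mm high, bore about 29 mm, four lugs, small crown at -y. Origin on its underside; the ring's centre is 2 mm from it along its +y. Lugs reach x = +-22 mm at y = -10 and +13 mm, 1 to 5 mm high. Grip across its y axis (38 mm, no lugs; the crown gives no trouble), fingertips 2 to 4 mm above its underside; any yaw in the seat. 24 to 42 g.
- small_tin: The smaller of two round aluminium parts tins with glass-topped lids (fixed on): 41 mm across, 20 mm high, loose on the bench. Origin: centre of its underside. Grip it at about half height. 20 to 42 g.
- dust_cover: Clear round dust cover, black band at its lower edge, mouth down on the bench: 174 mm across, 166 mm inside, top face 44 mm, inner ceiling 40 mm above the lower edge. Black knob on its axis: 20 mm across, 52 to 70 mm above the lower edge, on a 12 mm stem; grip it with the TCP 61 to 68 mm above the lower edge. Origin: centre of the lower edge. 0.13 to 0.25 kg.
- job_tray: Round job tray, fixed: grey flange 190 mm across, 5 mm high, and on it a round rim 154 mm across, its top 11 mm above the bench. Inside, three seats 42 mm from the tray's centre, 120 degrees apart; which is in which bay changes. Origin: centre of its underside. The cover's lower edge goes on the flange, round the rim, with 6 mm of play to each side.
- movement_seat: Seat of the movement, fixed in the tray: white disc 62 mm across with a shallow round dish 52 mm across, a 2.5 mm high lip and a grey spot in the middle. Origin: centre of its underside, 7 mm above the bench; the dish's floor is 3 mm, its lip 5.5 mm above the origin.
- case_seat: Seat of the steel case, fixed in the tray: blue cushion 62 mm across with a blue round boss 14 mm across in the middle, over which the open ring goes. Origin: centre of its underside, 7 mm above the bench; the cushion's face, on which the case lies, is 4 mm above the origin, the boss's top 10 mm.
- tin_seat: Seat of the small tin, fixed in the tray: round brass cup with a black bottom, 52 mm inside, 58 mm outside, 5 mm deep, on a 62 mm foot. Origin: centre of its underside, 7 mm above the bench; the cup's floor is 2 mm, its brim 7 mm above the origin.
- gilt_case: Look-alike of another job, to be left: gilt (brass-coloured) watch case ring, 38 mm across, 44 mm over the lugs, 8 mm high, loose on the bench. Origin: centre of its underside.
- large_tin: Look-alike of another job, to be left: the larger round aluminium parts tin, 52 mm across and 23 mm high, loose on the bench. Origin: centre of its underside.
Not all that is in view belongs to the job. What is shaped like the small_tin but green or pink is not meant.

How it is judged:
By the outcome, as a careful person would: the job done as asked, in the order asked, and still so for the second after the job is handed in, with the robot touching nothing.
It also fails if it takes over 112 s, if anything falls off the work surface, if the arm or the gripper's body presses on something with over 40 N, if the wrist force passes 120 N, or if a joint passes its speed limit or range.

## Robot

A 6-joint arm with a two-finger parallel gripper is mounted at the origin on a cart in front of the work surface, level with it; the furniture and walls round the work are solid. World frame = base frame: x ahead of the robot, y to its left, z up, the work surface at z = 0. Lengths are in m, angles in rad, forces in N, time in s.
With the tool pointing down it reaches from about 0.325 to 0.925 m from the base axis. Payload 3.1 kg.
Tool frame: the origin (TCP) lies between the finger pads, 19 mm behind the fingertips; this is the grasp point; z points along the fingers, y is the line along which they close (so a half turn about z gives the same grasp; the last joint's range is limited). The gripper opens to 85 mm and grips with 20 to 120 N. Pads are 22 mm wide; open, the fingers measure 114 mm over their backs; the gripper's body (76 mm by 85 mm) begins 54 mm behind the grasp point. The pads swing forward as they close: fully open they stand 13 mm farther back than shut.
Start: joints at [-1.361, 0.217, 1.613, -0, 1.311, -0.112], TCP at [0.198, -0.593, 0.25] pointing down, gripper open.
Joint ranges: [-2.75, 2.75], [-0.78, 2.1], [0.31, 2.55], [-1.13, 4.27], [0.13, 2.63], [-2.58, 2.58]. Speed limits (rad/s): [2.79, 2.79, 3.14, 3.14, 3.14, 3.14].

## Interface

Orientations are given as a unit quaternion [x, y, z, w].
In Python, from rig import robot, viewer gives the robot as it stands. The module is installed in compiled form; this text tells all that it offers.
- The arm moves only by the tool apply_moves, never from a script. Its argument "moves" is a list of rows, each an object of numbers: "x", "y", "z": the shift along the tool's x, y, z scaled (see below); "wx", "wy", "wz": the turn, a rotation vector about the tool's x, y, z scaled (see below); "jaw": the closure, from 0 (fully open) to 1 (shut). In form: [{"x": .., "y": .., "z": .., "wx": .., "wy": .., "wz": .., "jaw": ..}, ...]. A call has 1 to 12 rows; each row is the pose to reach, as a shift and turn from the pose commanded when the call began, along the tool's axes at that moment; what a row does not reach only later rows make up. The controller multiplies each number of a shift by 200 mm and each number of a turn by pi/2 rad. A row lasts 1/10 s, in which the tool goes at most 50 mm and 8.59 degrees, less where a joint would pass 70% of its speed; a pose out of reach is approached as far as the arm can. A call with a number of a shift or a turn outside -1 to 1 is refused whole. A call with a gripper value outside its range is refused whole. The fingers move at their own pace and stop on an object; "newtons" is the grip in N (left out, the last holds). Time passes only in rows, so rows that repeat a pose let the fingers close. It gives the time, the measured TCP pose, the force, the opening and the grip force at its end, in the units of the state.
- robot.read_state(): the state, without advancing time (a new reading comes with each control period).
- viewer.grab_frame(name): name is "scene" or "top"; returns (picture, depth): 400x640x3 uint8, red, green, blue; 400x640 float32, m along the optical axis (not along the pixel's ray), 0 where there is no reading.
- viewer.camera_info(name): a dict with "intrinsics" (3x3 intrinsics, pixels), "world_from_camera" (4x4, takes a point from camera to world coordinates). Camera axes: x right, y up, looking along -z (the intrinsics and any distortion apply to the point x, -y, -z); pixel columns grow to the right and rows downward; lengths in m; the calibration is good to about 2 mm. A picture is of the moment at which its call begins. camera_info takes no time and is no camera call.
- robot.finish_job(): hands the job in; it is judged then, once.
The state is a dict: "time": time; "qpos": joint angles; "qd": joint speeds; "joint_torque": joint torques, N m; "position": TCP position; "tool_rot": TCP orientation; "force": force on the tool from outside, world axes, zero at the start; "ft_torque": the same for the moment, N m; "width": finger opening in m; "gripper_force": force on a finger pad.
Only numpy, scipy, OpenCV 4.12 (cv2) and the standard library are available. Lean on these libraries where they do the work, as an engineer would, in place of code of your own. Each camera call takes 0.05 s, during which the arm holds its last target. There are 200 camera calls.

## Working session

There is one attempt and no reset: what is moved stays moved. The work goes in short steps, Python scripts to look and compute and a tool call to move; the robot and the scene stay as the last step left them, time stands still between calls to the robot, and variables do not carry over. Pictures are saved under pics/ and viewed, at most 14 in all, crops included, and the job is handed in when it is done.

Besides the shell and the picture viewer there is one more tool, called by a JSON object that holds its "name" and its "arguments". apply_moves: Moves the arm, as the interface text tells. Shifts and turns lie within -1 to 1; 1 stands for 200 mm of shift or pi/2 rad of turn. Its arguments: {"type":"object","properties":{"moves":{"type":"array"},"newtons":{"type":"number"}},"required":["moves"]}

```bash
mkdir -p pics; python3 - <<'E'
from rig import robot, viewer
import numpy as np,cv2
for n in("top","scene"):
    p,d=viewer.grab_frame(n); i=viewer.camera_info(n)
    cv2.imwrite(f"pics/{n}0.png",p[:,:,::-1]); np.savez(f"{n}0.npz",p=p,d=d)
    print(n,i)
print(robot.read_state())
E
```

```text
top {'intrinsics': array([[392.72690283,   0.        , 321.92280076],
       [  0.        , 392.72690283, 195.47958726],
       [  0.        ,   0.        ,   1.        ]]), 'world_from_camera': array([[-0.00923511,  0.99226292, -0.12381036,  0.40806207],
       [-0.99992413, -0.01017306, -0.00694561,  0.05926465],
       [-0.0081514 ,  0.12373682,  0.99228159,  1.23878909],
       [ 0.        ,  0.        ,  0.        ,  1.        ]])}
scene {'intrinsics': array([[461.7032952 ,   0.        , 314.8469244 ],
       [  0.        , 461.7032952 , 199.69552583],
       [  0.        ,   0.        ,   1.        ]]), 'world_from_camera': array([[-0.5897085 ,  0.5932751 , -0.54796765, -0.22805163],
       [-0.80739896, -0.41734815,  0.41704609,  0.68170064],
       [ 0.01872977,  0.68836414,  0.72512345,  1.07763243],
       [ 0.        ,  0.        ,  0.        ,  1.        ]])}
{'time': 0.1, 'qpos': array([-1.36116528e+00,  2.17735980e-01,  1.61479516e+00,  1.93609810e-06,
        1.31131667e+00, -1.12202615e-01]), 'qd': array([ 0.00055725, -0.0010129 , -0.00228006, -0.00015162,  0.00045591,
       -0.00017441]), 'joint_torque': array([ 2.84380021e-04, -3.98074436e+01, -3.04970312e+01, -1.67349376e-04,
        4.22859419e-03, -1.43607298e-05]), 'position': array([ 0.19756332, -0.59220688,  0.24875207]), 'tool_rot': array([ 9.87080213e-01,  1.60222910e-01, -5.39731111e-05, -1.12628610e-03]), 'force': array([0.0087899 , 0.25242429, 0.70622147]), 'ft_torque': array([-0.0327528 ,  0.00110891,  0.00643974]), 'gripper_force': 0.0, 'width': 0.08526925456744357}
```

View pics/top0.png

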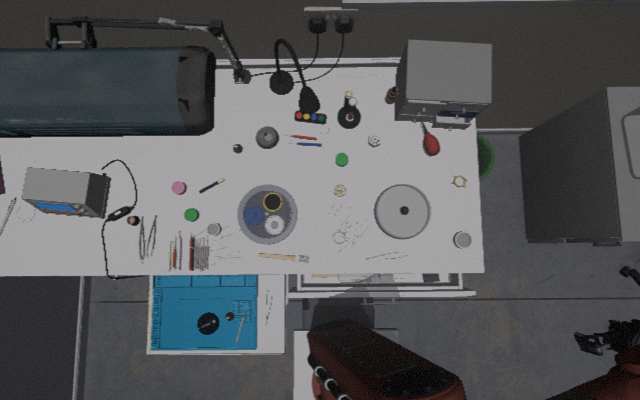

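View pics/scene0.png

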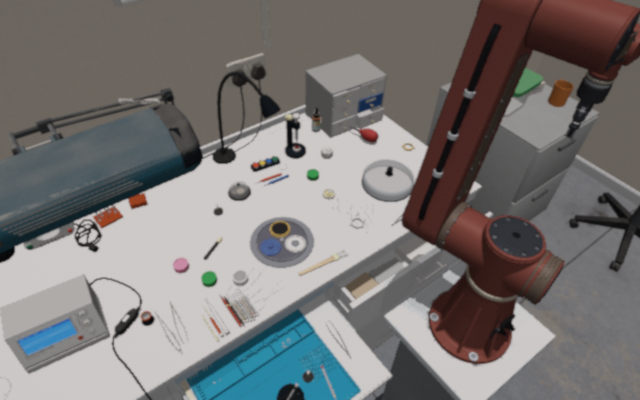

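Top view: tray at (267,214), cover at (403,211), possible movement at (340,190), gilt ring at (459,181), tins at (214,229) and (462,240), and a faint ring near (340,237). I'll enlarge these to confirm.

```bash
python3 - <<'E'
import numpy as np,cv2
p=np.load("top0.npz")["p"][:,:,::-1]; s=np.load("scene0.npz")["p"][:,:,::-1]
r=lambda a,f:cv2.resize(a,None,fx=f,fy=f,interpolation=cv2.INTER_CUBIC)
a=r(p[125:265,310:480],4.2)[:, :714]
b=r(p[175:250,190:310],4);c=r(s[170:290,190:380],4)
cv2.imwrite("pics/c1.png",a);cv2.imwrite("pics/c2.png",c);cv2.imwrite("pics/c3.png",b)
E
```

```text
(no output)
```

View pics/c1.png

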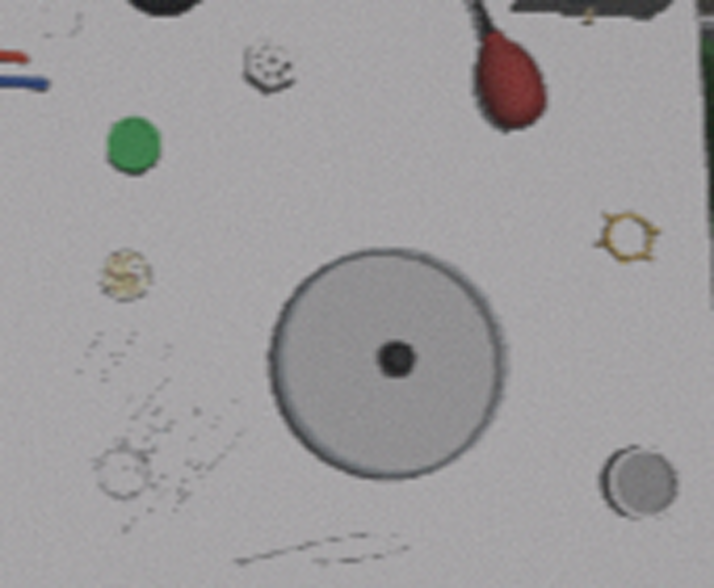

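View pics/c2.png

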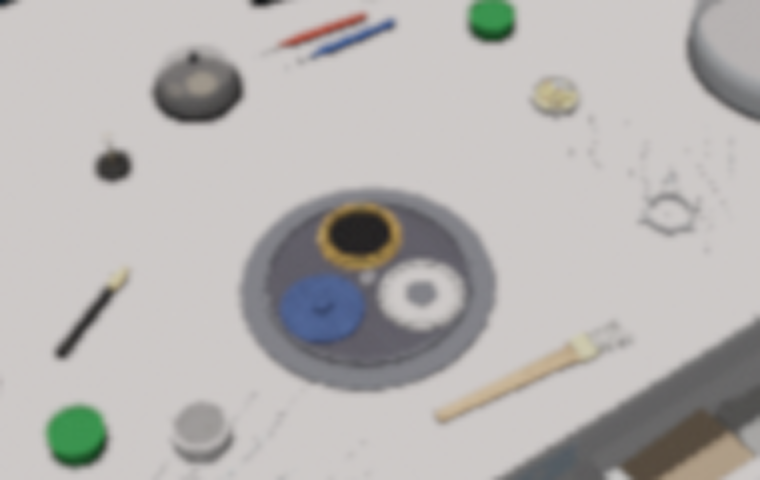

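View pics/c3.png

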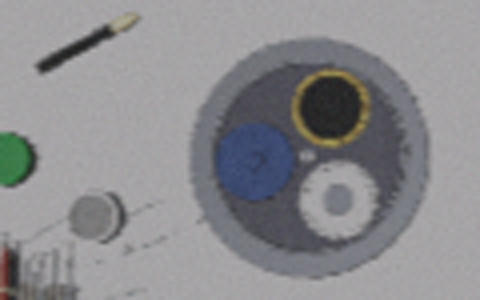

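Candidates: the movement is (340,190), a brass disc in a white ring, and not the silver hex piece at (374,141). The steel case is the bright lugged ring at (339,237); the one at (459,181) is gilt. The small tin is (214,229), about 13 px across, against about 17 px for (462,240). The green and pink tins are excluded. The bays are brass cup top, blue left, white lower right. Next I measure.

```bash
cat > h.py <<'E'
import numpy as np,cv2
from rig import viewer,robot
INF={n:viewer.camera_info(n) for n in("top","scene")}
def ray(n,uv,z):
    i=INF[n];K=i["intrinsics"];T=i["world_from_camera"];uv=np.atleast_2d(uv).astype(float)
    d=np.c_[(uv[:,0]-K[0,2])/K[0,0],-(uv[:,1]-K[1,2])/K[1,1],-np.ones(len(uv))]@T[:3,:3].T
    return T[:3,3]+d*((z-T[2,3])/d[:,2])[:,None]
def hmap(n,d):
    i=INF[n];K=i["intrinsics"];T=i["world_from_camera"];v,u=np.mgrid[:400,:640]
    P=np.dstack([(u-K[0,2])/K[0,0]*d,-(v-K[1,2])/K[1,1]*d,-d])
    return P@T[:3,:3].T+T[:3,3]
def rect(n,img,c,half,z,s=4000):
    "world-aligned patch (plane z): px right=-y, down=-x; s px per m"
    i=INF[n];K=i["intrinsics"];T=i["world_from_camera"];N=int(2*half*s)
    a=(np.arange(N)+.5)/s-half
    X=c[0]-a[:,None]+0*a[None];Y=c[1]-a[None]+0*a[:,None]
    q=(np.dstack([X,Y,0*X+z])-T[:3,3])@T[:3,:3]
    u=(K[0,0]*q[...,0]/-q[...,2]+K[0,2]);v=(K[1,1]*-q[...,1]/-q[...,2]+K[1,2])
    return cv2.remap(img,u.astype(np.float32),v.astype(np.float32),cv2.INTER_CUBIC)
E
cat > m.py <<'E'
from h import *
px={"mov":(340,190,.009),"case":(339.5,237,.008),"tin":(214,229,.02),"cover":(404,211,.07),"tray":(267,214,.005),"gilt":(459,181,.008),"ltin":(462,240,.023)}
I={n:np.load(n+"0.npz") for n in INF}
for k,(u,v,z) in px.items():
    c=ray("top",(u,v),z)[0]; print(k,c.round(4))
for n in INF:
    H=hmap(n,I[n]["d"])
    for k,(u,v,z) in px.items():
        c=ray("top",(u,v),z)[0]
        r=.105 if k in("cover","tray") else .035
        m=(abs(H[...,0]-c[0])<r)&(abs(H[...,1]-c[1])<r)
        hz=H[...,2][m]; t=m&(H[...,2]>.003+np.percentile(hz,20))
        P=H[t]; print(n,k,"bench",np.percentile(hz,20).round(4),"max",hz.max().round(4),"n",t.sum(),"mid",((P.max(0)+P.min(0))/2).round(4)[:2] if len(P) else "", "mean",P.mean(0).round(4) if len(P) else "")
E
python3 m.py
python3 - <<'E'
import sys;sys.path.insert(0,'.')
from h import *
o=[]
for n in INF:
    p=np.ascontiguousarray(np.load(f"{n}0.npz")["p"][:,:,::-1])
    row=[rect(n,p,ray("top",uv,z)[0],.035,z) for uv,z in(((339.5,237),.004),((340,190),.009))]
    o.append(np.hstack(row))
im=cv2.convertScaleAbs(np.vstack(o),alpha=1.4,beta=-60)
for x in(0,280):
  for y in (0,280): cv2.drawMarker(im,(x+140,y+140),(0,0,255),0,10)
cv2.imwrite("pics/r.png",im)
E
```

```text
mov [0.5784 0.0106 0.009 ]
case [0.4307 0.0143 0.008 ]
tin [0.4588 0.4035 0.02  ]
cover [ 0.5048 -0.1767  0.07  ]
tray [0.505  0.2415 0.005 ]
gilt [ 0.6033 -0.3662  0.008 ]
ltin [ 0.4177 -0.3606  0.023 ]
top mov bench -0.0026 max 0.0132 n 222 mid [0.5779 0.0117] mean [0.5777 0.0128 0.0049]
top case bench -0.0031 max 0.0139 n 193 mid [0.4309 0.014 ] mean [0.4304 0.0133 0.0027]
top tin bench -0.0027 max 0.0231 n 244 mid [0.458 0.404] mean [0.4574 0.4052 0.0112]
top cover bench -0.0015 max 0.0724 n 2725 mid [ 0.505  -0.1769] mean [ 0.5055 -0.1752  0.0377]
top tray bench -0.001 max 0.0214 n 2673 mid [0.5047 0.2418] mean [0.5047 0.243  0.0071]
top gilt bench -0.0032 max 0.0122 n 190 mid [ 0.603  -0.3661] mean [ 0.6025 -0.3644  0.0026]
top ltin bench -0.0016 max 0.027 n 296 mid [ 0.418  -0.3607] mean [ 0.4183 -0.3608  0.0179]
scene mov bench -0.0015 max 0.0134 n 153 mid [0.579  0.0105] mean [0.5774 0.0135 0.0061]
scene case bench -0.0016 max 0.0121 n 143 mid [0.4298 0.0143] mean [0.429  0.0136 0.0042]
scene tin bench -0.0016 max 0.0238 n 277 mid [0.4596 0.4028] mean [0.457  0.4086 0.0125]

[... 385 characters left out ...]
003+np.percentile(hz,20))
                                       ~~~~~~~~~~~~~^^^^^^^
    return _quantile_unchecked(
        a, q, axis, out, overwrite_input, method, keepdims, weights)
    return _ureduce(a,
                    func=_quantile_ureduce_func,
    ...<5 lines>...
                    overwrite_input=overwrite_input,
                    method=method)
    r = func(a, **kwargs)
    result = _quantile(arr,
                       quantiles=q,
    ...<2 lines>...
                       out=out,
                       weights=wgt)
    slices_having_nans = np.isnan(arr[-1, ...])
                                  ~~~^^^^^^^^^
IndexError: index -1 is out of bounds for axis 0 with size 0
```

View pics/r.png

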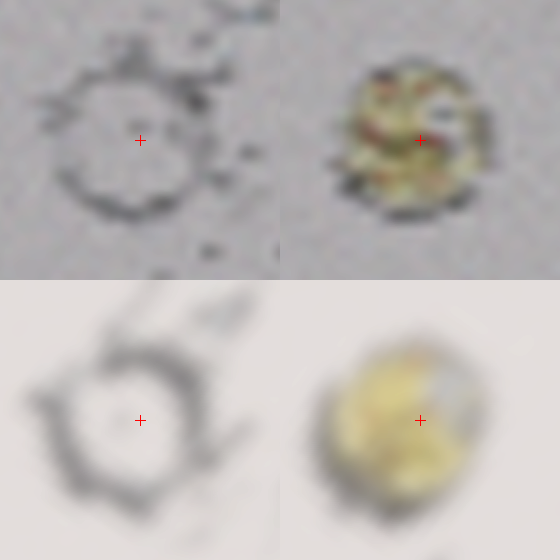

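Rectified patches at 4 px/mm, top row from the top camera and bottom row from the scene camera. The case ring is centred near (130,142), with lug pairs at image angles of about 160°/95° and -24°/-77°. Its x axis is therefore at about 130° in the image, and its y (grip) axis at about 40°, which is world -50°. The movement is centred near (416,140). Next come seat centres and the knob, and I start moving at the same time.

```bash
python3 - <<'E'
from h import *
I={n:np.load(n+"0.npz")["p"] for n in INF}
def blob(n,mask,c,r,z):
    P=ray(n,np.argwhere(np.ones((400,640)))[:,::-1],z).reshape(400,640,3)
    m=(mask&(np.hypot(P[...,0]-c[0],P[...,1]-c[1])<r))
    q=np.argwhere(m)[:,::-1]; hull=cv2.convexHull(q.astype(np.int32)); (cx,cy),_=cv2.minEnclosingCircle(hull)[0],0
    M=cv2.moments(hull); g=(M["m10"]/M["m00"],M["m01"]/M["m00"])
    w=ray(n,g,z)[0]; ext=P[m][:,:2].ptp(0) if hasattr(P,'ptp') else np.ptp(P[m][:,:2],axis=0)
    return w[:2].round(4),(ext*1000).round(0)
for n in INF:
    p=I[n].astype(int); hsv=cv2.cvtColor(I[n],cv2.COLOR_RGB2HSV); h,s,v=[hsv[...,k].astype(int) for k in range(3)]
    T=(.505,.2418)
    white=(v>150)&(s<40)
    print(n,"blue",blob(n,(h>100)&(h<130)&(s>90),T,.08,.011),"brass",blob(n,(h>12)&(h<35)&(s>90),T,.08,.014),
     "white",blob(n,white,(.478,.222),.04,.0125),"tray",blob(n,(v<150),(.505,.2418),.115,.005),
     "knob",blob(n,v<70,(.505,-.1767),.025,.07),"mov",blob(n,(h>15)&(h<35)&(s>40),(.578,.011),.025,.009),
     "tin",blob(n,(v<165 if n=="top" else (v<185)),(.4585,.4035),.026,.02),sep="\n ")
E
```

```text
top
 blue
 (array([0.502 , 0.2839]), array([57., 57.]))
 brass
 (array([0.5432, 0.224 ]), array([60., 57.]))
 white
 (array([0.4714, 0.2174]), array([53., 53.]))
 tray
 (array([0.5047, 0.2419]), array([190., 190.]))
 knob
 (array([ 0.5078, -0.1768]), array([18., 18.]))
 mov
 (array([0.5768, 0.0145]), array([26., 19.]))
 tin
 (array([0.4591, 0.4038]), array([43., 50.]))
scene
 blue
 (array([0.5002, 0.2851]), array([60., 56.]))
 brass
 (array([0.5398, 0.2269]), array([60., 61.]))
 white
 (array([0.4695, 0.2193]), array([60., 60.]))
 tray
 (array([0.4992, 0.2467]), array([186., 183.]))
 knob
 (array([ 0.4995, -0.1683]), array([28., 30.]))
 mov
 (array([0.577 , 0.0154]), array([31., 27.]))
 tin
 (array([0.4551, 0.4088]), array([43., 37.]))
```

{"name": "apply_moves", "arguments": {"moves": [{"wz": -0.1}, {"wz": -0.2}, {"wz": -0.3, "x": 0.2}, {"wz": -0.4, "x": 0.4}, {"wz": -0.5, "x": 0.6}, {"wz": -0.6, "x": 0.8}, {"wz": -0.7, "x": 1}, {"wz": -0.796, "x": 1}, {"wz": -0.796, "x": 1, "jaw": 0.4}, {"wz": -0.796, "x": 1, "jaw": 0.4}], "newtons": 30}}

```text
$.moves[0]: bad value
```

{"name": "apply_moves", "arguments": {"moves": [{"x": 0, "y": 0, "z": 0, "wx": 0, "wy": 0, "wz": -0.1, "jaw": 0.2}, {"x": 0.2, "y": 0, "z": 0, "wx": 0, "wy": 0, "wz": -0.2, "jaw": 0.4}, {"x": 0.4, "y": 0, "z": 0, "wx": 0, "wy": 0, "wz": -0.3, "jaw": 0.4}, {"x": 0.6, "y": 0, "z": 0, "wx": 0, "wy": 0, "wz": -0.4, "jaw": 0.4}, {"x": 0.8, "y": 0, "z": 0, "wx": 0, "wy": 0, "wz": -0.5, "jaw": 0.4}, {"x": 1, "y": -0.2, "z": 0, "wx": 0, "wy": 0, "wz": -0.6, "jaw": 0.4}, {"x": 1, "y": -0.4, "z": 0, "wx": 0, "wy": 0, "wz": -0.7, "jaw": 0.4}, {"x": 1, "y": -0.6, "z": 0, "wx": 0, "wy": 0, "wz": -0.796, "jaw": 0.4}, {"x": 1, "y": -0.8, "z": 0, "wx": 0, "wy": 0, "wz": -0.796, "jaw": 0.4}, {"x": 1, "y": -1, "z": 0, "wx": 0, "wy": 0, "wz": -0.796, "jaw": 0.4}, {"x": 1, "y": -1, "z": 0, "wx": 0, "wy": 0, "wz": -0.796, "jaw": 0.4}, {"x": 1, "y": -1, "z": 0, "wx": 0, "wy": 0, "wz": -0.796, "jaw": 0.4}], "newtons": 30}}

```text
time: 1.3
position: [0.324, -0.3393, 0.2497]
tool_rot: [0.706, 0.708, -0.0, 0.0]
force: [-0.6, -0.7, 0.6]
width: 0.0513
gripper_force: 0.0
```

{"name": "apply_moves", "arguments": {"moves": [{"x": 0.5, "y": 0.3, "z": 0.1, "wx": 0, "wy": 0, "wz": 0, "jaw": 0.4}, {"x": 1, "y": 0.8, "z": 0.5, "wx": 0, "wy": 0, "wz": 0, "jaw": 0.4}, {"x": 1, "y": 0.8, "z": 0.5, "wx": 0, "wy": 0, "wz": 0, "jaw": 0.4}, {"x": 1, "y": 0.8, "z": 0.5, "wx": 0, "wy": 0, "wz": 0, "jaw": 0.4}, {"x": 1, "y": 0.8, "z": 0.5, "wx": 0, "wy": 0, "wz": 0, "jaw": 0.4}, {"x": 1, "y": 0.8, "z": 0.5, "wx": 0, "wy": 0, "wz": 0, "jaw": 0.4}, {"x": 1, "y": 0.8, "z": 0.5, "wx": 0, "wy": 0, "wz": 0, "jaw": 0.4}]}}

```text
time: 2.0
position: [0.4854, -0.138, 0.148]
tool_rot: [0.705, 0.709, -0.0, -0.001]
force: [-0.0, 0.4, -0.9]
width: 0.0513
gripper_force: 0.0
```

{"name": "apply_moves", "arguments": {"moves": [{"x": 0.25, "y": 0.15, "z": 0, "wx": 0, "wy": 0, "wz": 0, "jaw": 0.4}, {"x": 0.755, "y": 0.47, "z": 0.3, "wx": 0, "wy": 0, "wz": 0, "jaw": 0.4}, {"x": 0.755, "y": 0.47, "z": 0.3, "wx": 0, "wy": 0, "wz": 0, "jaw": 0.4}, {"x": 0.755, "y": 0.47, "z": 0.3, "wx": 0, "wy": 0, "wz": 0, "jaw": 0.4}, {"x": 0.755, "y": 0.47, "z": 0.3, "wx": 0, "wy": 0, "wz": 0, "jaw": 0.4}, {"x": 0.755, "y": 0.47, "z": 0.5, "wx": 0, "wy": 0, "wz": 0, "jaw": 0.4}, {"x": 0.755, "y": 0.47, "z": 0.5, "wx": 0, "wy": 0, "wz": 0, "jaw": 0.4}, {"x": 0.755, "y": 0.47, "z": 0.5, "wx": 0, "wy": 0, "wz": 0, "jaw": 0.4}]}}

```text
time: 2.8
position: [0.5771, 0.0099, 0.0497]
tool_rot: [0.707, 0.707, -0.001, -0.001]
force: [0.8, -0.3, 0.8]
width: 0.0512
gripper_force: 0.0
```

```bash
python3 - <<'E'
from h import *
print(robot.read_state())
o=[]
for n in INF:
    p,d=viewer.grab_frame(n)
    o.append(rect(n,np.ascontiguousarray(p[:,:,::-1]),(.578,.012),.06,.02,3500)[:400])
cv2.imwrite("pics/g1.png",np.hstack(o)[:, :800])
E
```

```text
{'time': 2.8, 'qpos': array([-1.04203060e-01,  3.68143641e-01,  1.84433639e+00, -5.65630689e-04,
        9.31298856e-01, -1.03685476e-01]), 'qd': array([ 0.00244811, -0.03905094, -0.02679409,  0.003452  , -0.01199815,
        0.00380043]), 'joint_torque': array([ 1.98973850e-01, -3.79570413e+01, -2.29146767e+01,  3.41003368e-03,
        6.84765028e-02, -4.07443571e-03]), 'position': array([0.57711891, 0.00989518, 0.0496524 ]), 'tool_rot': array([ 7.07169809e-01,  7.07042867e-01, -8.64681312e-04, -7.06143913e-04]), 'force': array([ 0.75833682, -0.28204182,  0.83985078]), 'ft_torque': array([-0.03926184, -0.01337815, -0.0190812 ]), 'gripper_force': 0.0, 'width': 0.05120834209080376}
```

View pics/g1.png

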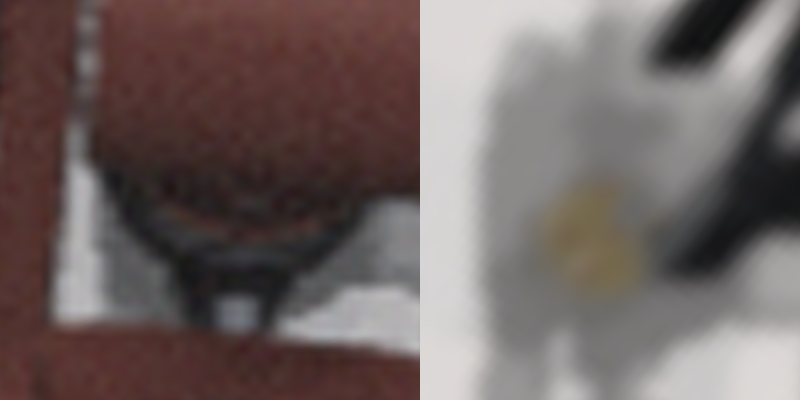

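The scene view shows the fingers straddling the brass movement at crop (595,240). I'll go down while feeling for the tip height.

{"name": "apply_moves", "arguments": {"moves": [{"x": 0, "y": 0, "z": 0.06, "wx": 0, "wy": 0, "wz": 0, "jaw": 0.4}, {"x": 0, "y": 0, "z": 0.12, "wx": 0, "wy": 0, "wz": 0, "jaw": 0.4}, {"x": 0, "y": 0, "z": 0.12, "wx": 0, "wy": 0, "wz": 0, "jaw": 0.4}, {"x": 0, "y": 0, "z": 0.12, "wx": 0, "wy": 0, "wz": 0, "jaw": 0.4}]}}

```text
time: 3.3
position: [0.5769, 0.0115, 0.0253]
tool_rot: [0.707, 0.708, -0.001, -0.001]
force: [0.0, -0.5, 0.2]
width: 0.0511
gripper_force: 0.0
```

{"name": "apply_moves", "arguments": {"moves": [{"x": 0, "y": 0, "z": 0.005, "wx": 0, "wy": 0, "wz": 0, "jaw": 0.4}, {"x": 0, "y": 0, "z": 0.01, "wx": 0, "wy": 0, "wz": 0, "jaw": 0.4}, {"x": 0, "y": 0, "z": 0.01, "wx": 0, "wy": 0, "wz": 0, "jaw": 0.4}]}}

```text
time: 3.6
position: [0.5778, 0.0115, 0.0241]
tool_rot: [0.707, 0.708, 0.0, 0.0]
force: [-0.2, -0.1, 0.3]
width: 0.0512
gripper_force: 0.0
```

```bash
python3 - <<'E'
from h import *
print(robot.read_state()["position"])
p,d=viewer.grab_frame("scene")
print(np.array(cv2.imencode('.png',p)[1]).size)
# crop around gripper
i=INF["scene"];K=i["intrinsics"];T=i["world_from_camera"];q=(np.array([.578,.012,.02])-T[:3,3])@T[:3,:3]
u=int(K[0,0]*q[0]/-q[2]+K[0,2]);v=int(-K[1,1]*q[1]/-q[2]+K[1,2])
cv2.imwrite("pics/g2.png",cv2.resize(p[v-35:v+35,u-50:u+50,::-1],None,fx=7,fy=7,interpolation=cv2.INTER_CUBIC))
E
```

```text
[0.57781547 0.01145322 0.02412297]
328819
```

View pics/g2.png

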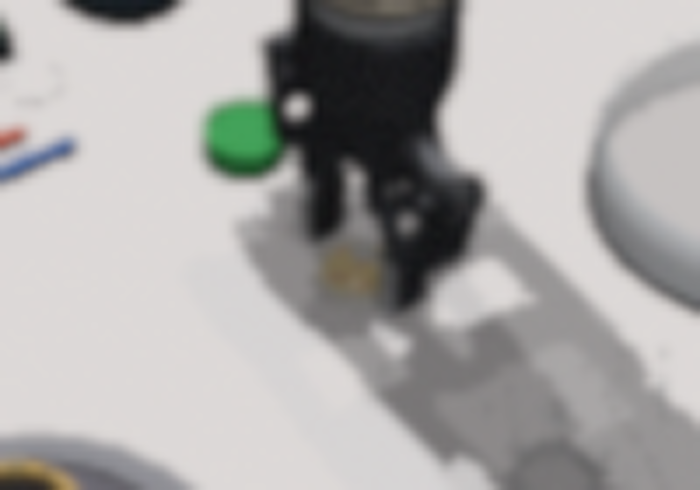

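Fingers stand either side of the brass disc (crop 350,275), with no contact yet. I'll feel lower.

{"name": "apply_moves", "arguments": {"moves": [{"x": 0, "y": 0, "z": 0.005, "wx": 0, "wy": 0, "wz": 0, "jaw": 0.4}, {"x": 0, "y": 0, "z": 0.01, "wx": 0, "wy": 0, "wz": 0, "jaw": 0.4}, {"x": 0, "y": 0, "z": 0.01, "wx": 0, "wy": 0, "wz": 0, "jaw": 0.4}]}}

```text
time: 3.95
position: [0.5775, 0.0114, 0.0218]
tool_rot: [0.707, 0.708, -0.0, -0.0]
force: [0.8, 0.2, 0.2]
width: 0.0514
gripper_force: 0.0
```

{"name": "apply_moves", "arguments": {"moves": [{"x": 0, "y": 0, "z": 0.005, "wx": 0, "wy": 0, "wz": 0, "jaw": 0.4}, {"x": 0, "y": 0, "z": 0.01, "wx": 0, "wy": 0, "wz": 0, "jaw": 0.4}, {"x": 0, "y": 0, "z": 0.01, "wx": 0, "wy": 0, "wz": 0, "jaw": 0.4}]}}

```text
time: 4.25
position: [0.5775, 0.0114, 0.0198]
tool_rot: [0.707, 0.708, -0.0, -0.0]
force: [0.1, 0.8, -0.9]
width: 0.051
gripper_force: 0.0
```

{"name": "apply_moves", "arguments": {"moves": [{"x": 0, "y": 0, "z": 0.005, "wx": 0, "wy": 0, "wz": 0, "jaw": 0.4}, {"x": 0, "y": 0, "z": 0.01, "wx": 0, "wy": 0, "wz": 0, "jaw": 0.4}, {"x": 0, "y": 0, "z": 0.01, "wx": 0, "wy": 0, "wz": 0, "jaw": 0.4}]}}

```text
time: 4.55
position: [0.5775, 0.0114, 0.0178]
tool_rot: [0.707, 0.708, -0.0, -0.0]
force: [0.6, 0.0, -0.0]
width: 0.0512
gripper_force: 0.0
```

{"name": "apply_moves", "arguments": {"moves": [{"x": 0, "y": 0, "z": 0.005, "wx": 0, "wy": 0, "wz": 0, "jaw": 0.4}, {"x": 0, "y": 0, "z": 0.01, "wx": 0, "wy": 0, "wz": 0, "jaw": 0.4}, {"x": 0, "y": 0, "z": 0.01, "wx": 0, "wy": 0, "wz": 0, "jaw": 0.4}]}}

```text
time: 4.85
position: [0.5776, 0.0114, 0.0158]
tool_rot: [0.707, 0.708, -0.0, -0.0]
force: [0.3, 0.0, 1.1]
width: 0.051
gripper_force: 0.0
```

{"name": "apply_moves", "arguments": {"moves": [{"x": 0, "y": 0, "z": 0.005, "wx": 0, "wy": 0, "wz": 0, "jaw": 0.4}, {"x": 0, "y": 0, "z": 0.01, "wx": 0, "wy": 0, "wz": 0, "jaw": 0.4}, {"x": 0, "y": 0, "z": 0.01, "wx": 0, "wy": 0, "wz": 0, "jaw": 0.4}]}}

```text
time: 5.15
position: [0.5778, 0.0114, 0.0155]
tool_rot: [0.707, 0.708, -0.0, -0.0]
force: [-4.6, 0.4, 9.0]
width: 0.0507
gripper_force: 4.6
```

Touched bench with TCP at 15.6 mm at a width of 51 mm, so the tip offset at 40 mm is about 17 mm. I'll raise to a TCP of about 21 mm and grip.

{"name": "apply_moves", "arguments": {"moves": [{"x": 0, "y": 0, "z": -0.036, "wx": 0, "wy": 0, "wz": 0, "jaw": 0.4}, {"x": 0, "y": 0, "z": -0.036, "wx": 0, "wy": 0, "wz": 0, "jaw": 0.48}, {"x": 0, "y": 0, "z": -0.036, "wx": 0, "wy": 0, "wz": 0, "jaw": 0.7}, {"x": 0, "y": 0, "z": -0.036, "wx": 0, "wy": 0, "wz": 0, "jaw": 1}, {"x": 0, "y": 0, "z": -0.036, "wx": 0, "wy": 0, "wz": 0, "jaw": 1}, {"x": 0, "y": 0, "z": -0.036, "wx": 0, "wy": 0, "wz": 0, "jaw": 1}], "newtons": 30}}

```text
time: 5.75
position: [0.5787, 0.0113, 0.0223]
tool_rot: [0.707, 0.708, 0.001, 0.001]
force: [-1.4, 1.0, 6.3]
width: 0.0378
gripper_force: 29.4
```

{"name": "apply_moves", "arguments": {"moves": [{"x": 0, "y": 0, "z": 0, "wx": 0, "wy": 0, "wz": 0, "jaw": 1}, {"x": 0, "y": 0, "z": 0, "wx": 0, "wy": 0, "wz": 0, "jaw": 1}]}}

```text
time: 5.95
position: [0.5786, 0.0113, 0.0222]
tool_rot: [0.707, 0.708, 0.001, 0.001]
force: [-0.2, -0.3, 5.4]
width: 0.0377
gripper_force: 29.4
```

```bash
python3 - <<'E'
from h import *
p,d=viewer.grab_frame("scene")
i=INF["scene"];K=i["intrinsics"];T=i["world_from_camera"];q=(np.array([.578,.012,.02])-T[:3,3])@T[:3,:3]
u=int(K[0,0]*q[0]/-q[2]+K[0,2]);v=int(-K[1,1]*q[1]/-q[2]+K[1,2])
cv2.imwrite("pics/g3.png",cv2.resize(p[v-22:v+18,u-30:u+30,::-1],None,fx=12,fy=12,interpolation=cv2.INTER_CUBIC))
E
```

```text
(no output)
```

View pics/g3.png

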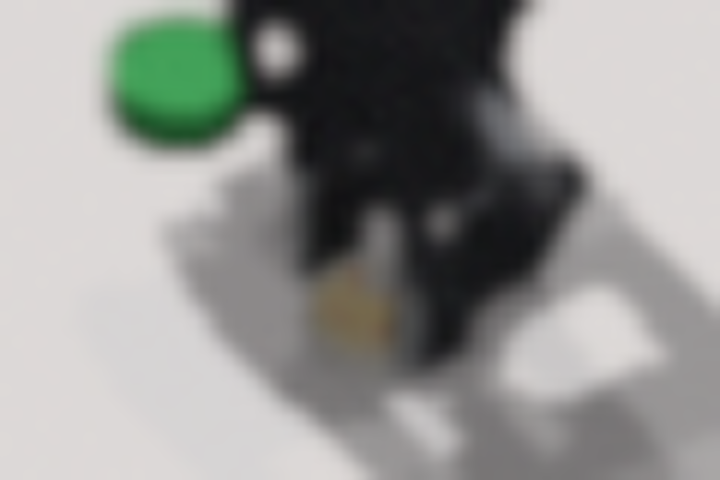

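{"name": "apply_moves", "arguments": {"moves": [{"x": 0, "y": 0, "z": -0.1, "wx": 0, "wy": 0, "wz": 0, "jaw": 1}, {"x": 0, "y": 0, "z": -0.25, "wx": 0, "wy": 0, "wz": 0, "jaw": 1}, {"x": 0, "y": 0, "z": -0.25, "wx": 0, "wy": 0, "wz": 0, "jaw": 1}, {"x": 0.15, "y": -0.08, "z": -0.25, "wx": 0, "wy": 0, "wz": 0, "jaw": 1}, {"x": 0.35, "y": -0.18, "z": -0.25, "wx": 0, "wy": 0, "wz": 0, "jaw": 1}, {"x": 0.55, "y": -0.28, "z": -0.25, "wx": 0, "wy": 0, "wz": 0, "jaw": 1}, {"x": 0.75, "y": -0.39, "z": -0.25, "wx": 0, "wy": 0, "wz": 0, "jaw": 1}, {"x": 0.95, "y": -0.5, "z": -0.25, "wx": 0, "wy": 0, "wz": 0, "jaw": 1}, {"x": 1, "y": -0.54, "z": -0.25, "wx": 0, "wy": 0, "wz": 0, "jaw": 1}, {"x": 1, "y": -0.54, "z": -0.25, "wx": 0, "wy": 0, "wz": 0, "jaw": 1}, {"x": 1, "y": -0.54, "z": -0.25, "wx": 0, "wy": 0, "wz": 0, "jaw": 1}]}}

```text
time: 7.1
position: [0.4697, 0.2107, 0.0708]
tool_rot: [0.706, 0.708, -0.0, 0.0]
force: [0.6, -0.1, -1.0]
width: 0.038
gripper_force: 30.2
```

{"name": "apply_moves", "arguments": {"moves": [{"x": 0.038, "y": 0, "z": 0, "wx": 0, "wy": 0, "wz": 0, "jaw": 1}, {"x": 0.038, "y": 0, "z": 0.1, "wx": 0, "wy": 0, "wz": 0, "jaw": 1}, {"x": 0.038, "y": 0, "z": 0.16, "wx": 0, "wy": 0, "wz": 0, "jaw": 1}, {"x": 0.038, "y": 0, "z": 0.18, "wx": 0, "wy": 0, "wz": 0, "jaw": 1}, {"x": 0.038, "y": 0, "z": 0.18, "wx": 0, "wy": 0, "wz": 0, "jaw": 1}]}}

```text
time: 7.6
position: [0.4689, 0.2181, 0.0341]
tool_rot: [0.707, 0.707, -0.001, -0.001]
force: [1.5, 0.2, 0.8]
width: 0.0381
gripper_force: 30.2
```

{"name": "apply_moves", "arguments": {"moves": [{"x": 0, "y": 0, "z": 0.004, "wx": 0, "wy": 0, "wz": 0, "jaw": 1}, {"x": 0, "y": 0, "z": 0.008, "wx": 0, "wy": 0, "wz": 0, "jaw": 1}, {"x": 0, "y": 0, "z": 0.01, "wx": 0, "wy": 0, "wz": 0, "jaw": 1}, {"x": 0, "y": 0, "z": 0.01, "wx": 0, "wy": 0, "wz": 0, "jaw": 1}]}}

```text
time: 8.0
position: [0.4697, 0.219, 0.0336]
tool_rot: [0.707, 0.708, 0.0, 0.0]
force: [-0.2, -0.3, -0.9]
width: 0.037
gripper_force: 30.2
```

{"name": "apply_moves", "arguments": {"moves": [{"x": 0, "y": 0, "z": 0.004, "wx": 0, "wy": 0, "wz": 0, "jaw": 1}, {"x": 0, "y": 0, "z": 0.008, "wx": 0, "wy": 0, "wz": 0, "jaw": 1}, {"x": 0, "y": 0, "z": 0.008, "wx": 0, "wy": 0, "wz": 0, "jaw": 1}]}}

```text
time: 8.3
position: [0.4697, 0.219, 0.0323]
tool_rot: [0.707, 0.708, 0.0, 0.0]
force: [-1.9, -0.5, 4.9]
width: 0.0377
gripper_force: 30.8
```

{"name": "apply_moves", "arguments": {"moves": [{"x": 0, "y": 0, "z": 0, "wx": 0, "wy": 0, "wz": 0, "jaw": 0.5}, {"x": 0, "y": 0, "z": 0, "wx": 0, "wy": 0, "wz": 0, "jaw": 0.42}, {"x": 0, "y": 0, "z": 0, "wx": 0, "wy": 0, "wz": 0, "jaw": 0.4}, {"x": 0, "y": 0, "z": 0, "wx": 0, "wy": 0, "wz": 0, "jaw": 0.4}, {"x": 0, "y": 0, "z": -0.1, "wx": 0, "wy": 0, "wz": 0, "jaw": 0.4}, {"x": 0, "y": 0, "z": -0.3, "wx": 0, "wy": 0, "wz": 0, "jaw": 0.4}, {"x": 0, "y": 0, "z": -0.3, "wx": 0, "wy": 0, "wz": 0, "jaw": 0.4}, {"x": -1, "y": -0.2, "z": -0.3, "wx": 0, "wy": 0, "wz": 0, "jaw": 0.4}, {"x": -1, "y": -0.2, "z": -0.3, "wx": 0, "wy": 0, "wz": 0.1, "jaw": 0.4}, {"x": -1, "y": -0.2, "z": -0.3, "wx": 0, "wy": 0, "wz": 0.2, "jaw": 0.4}, {"x": -1, "y": -0.2, "z": -0.3, "wx": 0, "wy": 0, "wz": 0.3, "jaw": 0.4}, {"x": -1, "y": -0.2, "z": -0.3, "wx": 0, "wy": 0, "wz": 0.4, "jaw": 0.4}]}}

```text
time: 9.5
position: [0.4282, 0.0145, 0.091]
tool_rot: [0.887, 0.462, -0.001, 0.0]
force: [0.2, 0.4, 0.3]
width: 0.0513
gripper_force: 0.0
```

```bash
python3 - <<'E'
from h import *
ps=[viewer.grab_frame(n)[0][:,:,::-1] for n in ("scene","top")]
ps=[np.ascontiguousarray(p) for p in ps]
a=cv2.resize(ps[0][205:270,240:325],None,fx=4.7,fy=6)
b=rect("top",ps[1],(.43,.0155),.05,.006,3900)
cv2.imwrite("pics/g4.png",np.hstack([cv2.resize(a,(400,390)),b]))
E
```

```text
(no output)
```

View pics/g4.png

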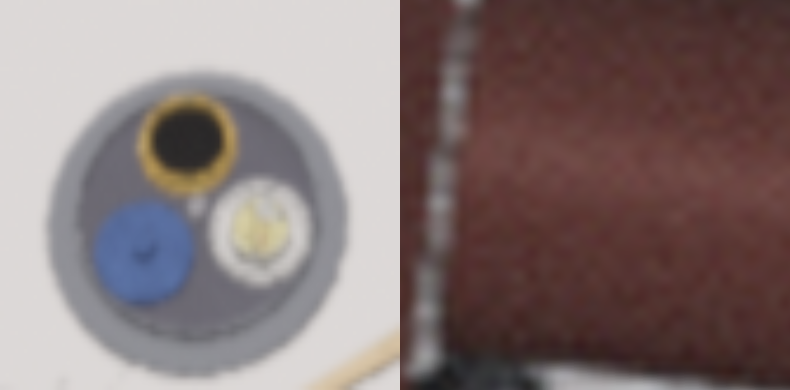

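Movement sits in the white dish (crop 260,230). I'll finish the turn for the case.

{"name": "apply_moves", "arguments": {"moves": [{"x": 0, "y": 0, "z": 0.05, "wx": 0, "wy": 0, "wz": 0.08, "jaw": 0.4}, {"x": 0, "y": 0, "z": 0.15, "wx": 0, "wy": 0, "wz": 0.16, "jaw": 0.4}, {"x": 0, "y": 0, "z": 0.15, "wx": 0, "wy": 0, "wz": 0.16, "jaw": 0.4}, {"x": 0, "y": 0, "z": 0.15, "wx": 0, "wy": 0, "wz": 0.16, "jaw": 0.4}]}}

```text
time: 10.0
position: [0.4292, 0.0197, 0.0612]
tool_rot: [0.935, 0.355, -0.001, -0.0]
force: [0.4, -0.4, -0.6]
width: 0.0512
gripper_force: 0.0
```

{"name": "apply_moves", "arguments": {"moves": [{"x": -0.013, "y": 0.018, "z": 0, "wx": 0, "wy": 0, "wz": 0, "jaw": 0.4}, {"x": -0.013, "y": 0.018, "z": 0.1, "wx": 0, "wy": 0, "wz": 0, "jaw": 0.4}, {"x": -0.013, "y": 0.018, "z": 0.18, "wx": 0, "wy": 0, "wz": 0, "jaw": 0.4}, {"x": -0.013, "y": 0.018, "z": 0.2, "wx": 0, "wy": 0, "wz": 0, "jaw": 0.4}, {"x": -0.013, "y": 0.018, "z": 0.2, "wx": 0, "wy": 0, "wz": 0, "jaw": 0.4}, {"x": -0.013, "y": 0.018, "z": 0.2, "wx": 0, "wy": 0, "wz": 0, "jaw": 0.4}]}}

```text
time: 10.6
position: [0.431, 0.0143, 0.0225]
tool_rot: [0.936, 0.353, 0.001, 0.0]
force: [0.5, -0.6, 0.0]
width: 0.0508
gripper_force: 0.0
```

```bash
python3 - <<'E'
from h import *
s=robot.read_state();print(s["position"],s["force"])
p,d=viewer.grab_frame("scene")
i=INF["scene"];K=i["intrinsics"];T=i["world_from_camera"];q=(np.array([.43,.0155,.01])-T[:3,3])@T[:3,:3]
u=int(K[0,0]*q[0]/-q[2]+K[0,2]);v=int(-K[1,1]*q[1]/-q[2]+K[1,2])
cv2.imwrite("pics/g5.png",cv2.resize(p[v-22:v+18,u-30:u+30,::-1],None,fx=12,fy=12,interpolation=cv2.INTER_CUBIC))
E
```

```text
[0.43101252 0.0142855  0.02246049] [ 0.49965819 -0.59601772  0.01688085]
```

View pics/g5.png

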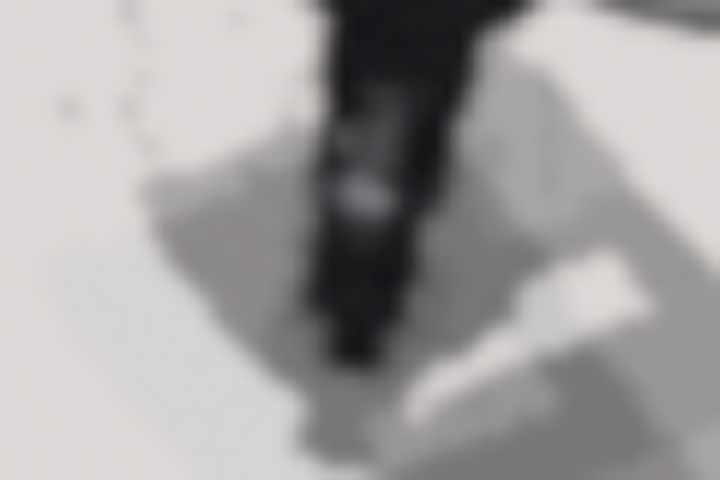

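The front finger hides the case, so the view tells little. I'll lower 2.5 mm and close.

{"name": "apply_moves", "arguments": {"moves": [{"x": 0, "y": 0, "z": 0.012, "wx": 0, "wy": 0, "wz": 0, "jaw": 0.4}, {"x": 0, "y": 0, "z": 0.012, "wx": 0, "wy": 0, "wz": 0, "jaw": 0.48}, {"x": 0, "y": 0, "z": 0.012, "wx": 0, "wy": 0, "wz": 0, "jaw": 0.6}, {"x": 0, "y": 0, "z": 0.012, "wx": 0, "wy": 0, "wz": 0, "jaw": 1}, {"x": 0, "y": 0, "z": 0.012, "wx": 0, "wy": 0, "wz": 0, "jaw": 1}, {"x": 0, "y": 0, "z": 0.012, "wx": 0, "wy": 0, "wz": 0, "jaw": 1}], "newtons": 30}}

```text
time: 11.25
position: [0.4304, 0.0143, 0.0195]
tool_rot: [0.936, 0.353, 0.0, 0.0]
force: [-0.5, 0.2, 3.5]
width: 0.0371
gripper_force: 31.0
```

{"name": "apply_moves", "arguments": {"moves": [{"x": 0, "y": 0, "z": -0.1, "wx": 0, "wy": 0, "wz": 0, "jaw": 1}, {"x": 0, "y": 0, "z": -0.3, "wx": 0, "wy": 0, "wz": 0, "jaw": 1}, {"x": 0, "y": 0, "z": -0.35, "wx": 0, "wy": 0, "wz": 0, "jaw": 1}, {"x": 0.1, "y": -0.066, "z": -0.35, "wx": 0, "wy": 0, "wz": 0, "jaw": 1}, {"x": 0.25, "y": -0.165, "z": -0.35, "wx": 0, "wy": 0, "wz": 0, "jaw": 1}, {"x": 0.42, "y": -0.28, "z": -0.35, "wx": 0, "wy": 0, "wz": 0, "jaw": 1}, {"x": 0.6, "y": -0.4, "z": -0.35, "wx": 0, "wy": 0, "wz": 0, "jaw": 1}, {"x": 0.77, "y": -0.51, "z": -0.35, "wx": 0, "wy": 0, "wz": 0, "jaw": 1}, {"x": 0.9, "y": -0.6, "z": -0.35, "wx": 0, "wy": 0, "wz": 0, "jaw": 1}, {"x": 0.93, "y": -0.617, "z": -0.35, "wx": 0, "wy": 0, "wz": 0, "jaw": 1}, {"x": 0.93, "y": -0.617, "z": -0.35, "wx": 0, "wy": 0, "wz": 0, "jaw": 1}]}}

```text
time: 12.35
position: [0.488, 0.2305, 0.0883]
tool_rot: [0.935, 0.354, -0.001, 0.0]
force: [-0.4, 0.3, -1.4]
width: 0.0372
gripper_force: 30.6
```

```bash
python3 - <<'E'
from h import *
s=robot.read_state();print(s["position"],s["width"])
i=INF["scene"];K=i["intrinsics"];T=i["world_from_camera"];q=(np.r_[s["position"][:2],.075]-T[:3,3])@T[:3,:3]
u=int(K[0,0]*q[0]/-q[2]+K[0,2]);v=int(-K[1,1]*q[1]/-q[2]+K[1,2])
p,d=viewer.grab_frame("scene")
cv2.imwrite("pics/g6.png",cv2.resize(p[v-30:v+30,u-40:u+40,::-1],None,fx=9,fy=9,interpolation=cv2.INTER_CUBIC))
E
```

```text
[0.48795043 0.23048187 0.08834427] 0.03724805673569274
```

View pics/g6.png

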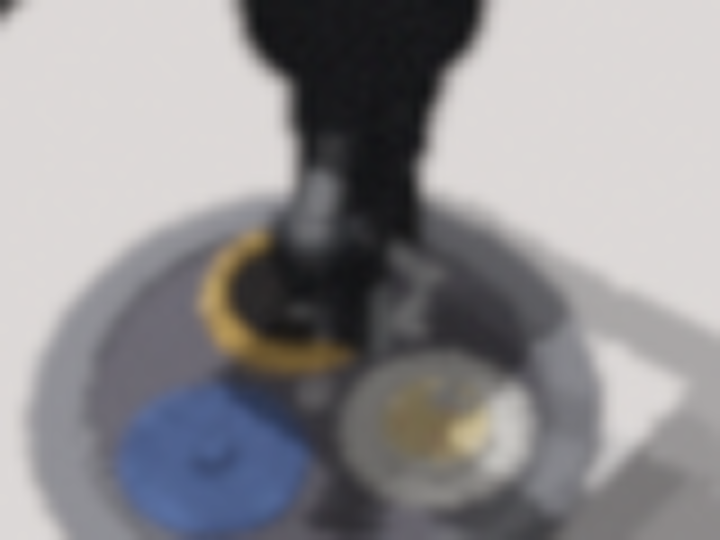

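The case is held, with its ends visible at crop (400,290). I'll go over the blue cushion and down.

{"name": "apply_moves", "arguments": {"moves": [{"x": 0.1, "y": -0.07, "z": 0, "wx": 0, "wy": 0, "wz": 0, "jaw": 1}, {"x": 0.229, "y": -0.154, "z": 0, "wx": 0, "wy": 0, "wz": 0, "jaw": 1}, {"x": 0.229, "y": -0.154, "z": 0, "wx": 0, "wy": 0, "wz": 0, "jaw": 1}, {"x": 0.229, "y": -0.154, "z": 0.1, "wx": 0, "wy": 0, "wz": 0, "jaw": 1}, {"x": 0.229, "y": -0.154, "z": 0.2, "wx": 0, "wy": 0, "wz": 0, "jaw": 1}, {"x": 0.229, "y": -0.154, "z": 0.26, "wx": 0, "wy": 0, "wz": 0, "jaw": 1}, {"x": 0.229, "y": -0.154, "z": 0.27, "wx": 0, "wy": 0, "wz": 0, "jaw": 1}, {"x": 0.229, "y": -0.154, "z": 0.27, "wx": 0, "wy": 0, "wz": 0, "jaw": 1}]}}

```text
time: 13.2
position: [0.5021, 0.2822, 0.0348]
tool_rot: [0.936, 0.352, -0.001, 0.0]
force: [0.1, -0.1, -0.9]
width: 0.0367
gripper_force: 30.6
```

{"name": "apply_moves", "arguments": {"moves": [{"x": 0, "y": 0, "z": 0.005, "wx": 0, "wy": 0, "wz": 0, "jaw": 1}, {"x": 0, "y": 0, "z": 0.01, "wx": 0, "wy": 0, "wz": 0, "jaw": 1}, {"x": 0, "y": 0, "z": 0.015, "wx": 0, "wy": 0, "wz": 0, "jaw": 1}, {"x": 0, "y": 0, "z": 0.018, "wx": 0, "wy": 0, "wz": 0, "jaw": 1}, {"x": 0, "y": 0, "z": 0.018, "wx": 0, "wy": 0, "wz": 0, "jaw": 1}]}}

```text
time: 13.7
position: [0.5025, 0.2833, 0.0317]
tool_rot: [0.936, 0.353, 0.0, -0.0]
force: [-0.3, -0.0, -1.2]
width: 0.037
gripper_force: 30.6
```

{"name": "apply_moves", "arguments": {"moves": [{"x": 0, "y": 0, "z": 0.004, "wx": 0, "wy": 0, "wz": 0, "jaw": 1}, {"x": 0, "y": 0, "z": 0.007, "wx": 0, "wy": 0, "wz": 0, "jaw": 1}, {"x": 0, "y": 0, "z": 0.007, "wx": 0, "wy": 0, "wz": 0, "jaw": 1}]}}

```text
time: 14.0
position: [0.5027, 0.2834, 0.0306]
tool_rot: [0.936, 0.353, 0.0, -0.0]
force: [0.1, 0.2, 2.2]
width: 0.0368
gripper_force: 30.9
```

Contact felt at the expected height. I'll release, lift and move toward the tin.

{"name": "apply_moves", "arguments": {"moves": [{"x": 0, "y": 0, "z": 0, "wx": 0, "wy": 0, "wz": 0, "jaw": 0.52}, {"x": 0, "y": 0, "z": 0, "wx": 0, "wy": 0, "wz": 0, "jaw": 0.44}, {"x": 0, "y": 0, "z": 0, "wx": 0, "wy": 0, "wz": 0, "jaw": 0.44}, {"x": 0, "y": 0, "z": -0.05, "wx": 0, "wy": 0, "wz": 0, "jaw": 0.44}, {"x": 0, "y": 0, "z": -0.2, "wx": 0, "wy": 0, "wz": 0, "jaw": 0.44}, {"x": 0, "y": 0, "z": -0.4, "wx": 0, "wy": 0, "wz": 0, "jaw": 0.3}, {"x": 0, "y": 0, "z": -0.5, "wx": 0, "wy": 0, "wz": 0.08, "jaw": 0.3}, {"x": 0.13, "y": -0.29, "z": -0.5, "wx": 0, "wy": 0, "wz": 0.17, "jaw": 0.3}, {"x": 0.4, "y": -0.7, "z": -0.6, "wx": 0, "wy": 0, "wz": 0.26, "jaw": 0.3}, {"x": 0.4, "y": -0.8, "z": -0.6, "wx": 0, "wy": 0, "wz": 0.35, "jaw": 0.3}, {"x": 0.4, "y": -0.8, "z": -0.6, "wx": 0, "wy": 0, "wz": 0.44, "jaw": 0.3}, {"x": 0.4, "y": -0.8, "z": -0.6, "wx": 0, "wy": 0, "wz": 0.46, "jaw": 0.3}]}}

```text
time: 15.2
position: [0.4559, 0.4611, 0.1525]
tool_rot: [1.0, -0.0, 0.001, -0.002]
force: [-0.1, -0.1, 0.5]
width: 0.0596
gripper_force: 0.0
```

```bash
python3 - <<'E'
from h import *
s=robot.read_state();print(s["position"],s["tool_rot"],s["qpos"])
p=np.ascontiguousarray(viewer.grab_frame("scene")[0][:,:,::-1])
t0=np.ascontiguousarray(np.load("top0.npz")["p"][:,:,::-1])
a=cv2.resize(p[205:275,230:330],(430,390),interpolation=cv2.INTER_CUBIC)
b=rect("top",t0,(.4585,.4035),.065,.005,3000)
b=cv2.convertScaleAbs(b,alpha=1.3,beta=-40)
cv2.imwrite("pics/g7.png",np.hstack([a,b[:390]])[:, :800])
E
```

```text
[0.45593404 0.46110251 0.15253135] [ 9.99997025e-01 -1.36306586e-04  1.24431213e-03 -2.09381478e-03] [6.82128913e-01 3.55787996e-01 1.63219375e+00 1.84245248e-03
 1.14903947e+00 2.25244746e+00]
```

View pics/g7.png

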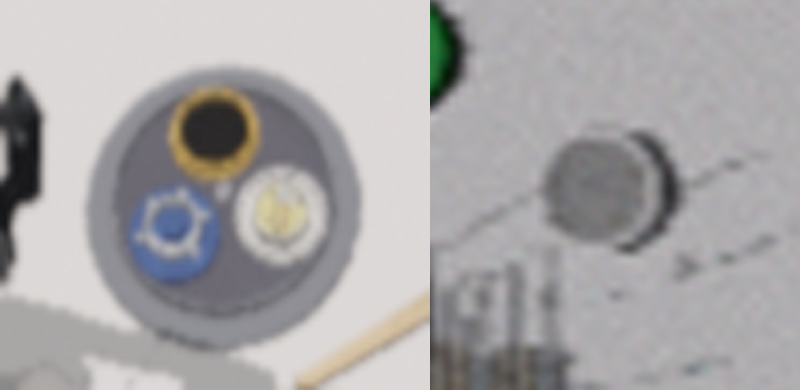

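Case lies round the boss on the blue cushion (crop 170,228). The tin has a clear approach along world y with tips kept about 9 mm up, above the thin lines. I'll grasp it.

{"name": "apply_moves", "arguments": {"moves": [{"x": 0.012, "y": 0.15, "z": 0, "wx": 0, "wy": 0, "wz": 0, "jaw": 0.3}, {"x": 0.012, "y": 0.288, "z": 0.1, "wx": 0, "wy": 0, "wz": 0, "jaw": 0.3}, {"x": 0.012, "y": 0.288, "z": 0.3, "wx": 0, "wy": 0, "wz": 0, "jaw": 0.3}, {"x": 0.012, "y": 0.288, "z": 0.45, "wx": 0, "wy": 0, "wz": 0, "jaw": 0.3}, {"x": 0.012, "y": 0.288, "z": 0.5, "wx": 0, "wy": 0, "wz": 0, "jaw": 0.3}, {"x": 0.012, "y": 0.288, "z": 0.5, "wx": 0, "wy": 0, "wz": 0, "jaw": 0.3}]}}

```text
time: 15.85
position: [0.4581, 0.3973, 0.0485]
tool_rot: [1.0, -0.001, -0.002, 0.001]
force: [0.0, -0.1, 0.3]
width: 0.0599
gripper_force: 0.0
```

{"name": "apply_moves", "arguments": {"moves": [{"x": 0, "y": -0.03, "z": 0, "wx": 0, "wy": 0, "wz": 0, "jaw": 0.3}, {"x": 0, "y": -0.03, "z": 0.06, "wx": 0, "wy": 0, "wz": 0, "jaw": 0.3}, {"x": 0, "y": -0.03, "z": 0.112, "wx": 0, "wy": 0, "wz": 0, "jaw": 0.3}, {"x": 0, "y": -0.03, "z": 0.112, "wx": 0, "wy": 0, "wz": 0, "jaw": 0.3}, {"x": 0, "y": -0.03, "z": 0.112, "wx": 0, "wy": 0, "wz": 0, "jaw": 0.3}]}}

```text
time: 16.35
position: [0.4588, 0.4044, 0.0273]
tool_rot: [1.0, -0.001, -0.0, 0.0]
force: [-0.0, 0.5, 0.5]
width: 0.0596
gripper_force: 0.0
```

{"name": "apply_moves", "arguments": {"moves": [{"x": 0, "y": 0, "z": 0, "wx": 0, "wy": 0, "wz": 0, "jaw": 0.4}, {"x": 0, "y": 0, "z": 0, "wx": 0, "wy": 0, "wz": 0, "jaw": 0.46}, {"x": 0, "y": 0, "z": 0, "wx": 0, "wy": 0, "wz": 0, "jaw": 0.6}, {"x": 0, "y": 0, "z": 0, "wx": 0, "wy": 0, "wz": 0, "jaw": 1}, {"x": 0, "y": 0, "z": 0, "wx": 0, "wy": 0, "wz": 0, "jaw": 1}, {"x": 0, "y": 0, "z": 0, "wx": 0, "wy": 0, "wz": 0, "jaw": 1}]}}

```text
time: 16.95
position: [0.4598, 0.405, 0.0287]
tool_rot: [1.0, -0.001, 0.0, -0.0]
force: [-1.8, -0.6, 6.6]
width: 0.0384
gripper_force: 29.9
```

{"name": "apply_moves", "arguments": {"moves": [{"x": 0, "y": 0, "z": -0.1, "wx": 0, "wy": 0, "wz": 0, "jaw": 1}, {"x": 0, "y": 0, "z": -0.3, "wx": 0, "wy": 0, "wz": 0, "jaw": 1}, {"x": 0, "y": 0, "z": -0.35, "wx": 0, "wy": 0, "wz": 0, "jaw": 1}, {"x": 0.06, "y": 0.13, "z": -0.35, "wx": 0, "wy": 0, "wz": 0, "jaw": 1}, {"x": 0.15, "y": 0.33, "z": -0.35, "wx": 0, "wy": 0, "wz": 0, "jaw": 1}, {"x": 0.24, "y": 0.53, "z": -0.35, "wx": 0, "wy": 0, "wz": 0, "jaw": 1}, {"x": 0.33, "y": 0.73, "z": -0.35, "wx": 0, "wy": 0, "wz": 0, "jaw": 1}, {"x": 0.39, "y": 0.86, "z": -0.35, "wx": 0, "wy": 0, "wz": 0, "jaw": 1}, {"x": 0.416, "y": 0.906, "z": -0.35, "wx": 0, "wy": 0, "wz": 0, "jaw": 1}, {"x": 0.416, "y": 0.906, "z": -0.35, "wx": 0, "wy": 0, "wz": 0, "jaw": 1}, {"x": 0.416, "y": 0.906, "z": -0.35, "wx": 0, "wy": 0, "wz": 0, "jaw": 1}]}}

```text
time: 18.05
position: [0.5415, 0.2239, 0.0972]
tool_rot: [1.0, -0.001, -0.001, -0.0]
force: [-0.2, 1.0, -0.2]
width: 0.0382
gripper_force: 30.2
```

{"name": "apply_moves", "arguments": {"moves": [{"x": 0.006, "y": 0, "z": 0.08, "wx": 0, "wy": 0, "wz": 0, "jaw": 1}, {"x": 0.006, "y": 0, "z": 0.18, "wx": 0, "wy": 0, "wz": 0, "jaw": 1}, {"x": 0.006, "y": 0, "z": 0.25, "wx": 0, "wy": 0, "wz": 0, "jaw": 1}, {"x": 0.006, "y": 0, "z": 0.28, "wx": 0, "wy": 0, "wz": 0, "jaw": 1}, {"x": 0.006, "y": 0, "z": 0.285, "wx": 0, "wy": 0, "wz": 0, "jaw": 1}, {"x": 0.006, "y": 0, "z": 0.285, "wx": 0, "wy": 0, "wz": 0, "jaw": 1}]}}

```text
time: 18.65
position: [0.5434, 0.2237, 0.0407]
tool_rot: [1.0, -0.001, 0.0, -0.0]
force: [0.4, -0.1, -1.0]
width: 0.0386
gripper_force: 30.3
```

{"name": "apply_moves", "arguments": {"moves": [{"x": 0, "y": 0, "z": 0.004, "wx": 0, "wy": 0, "wz": 0, "jaw": 1}, {"x": 0, "y": 0, "z": 0.008, "wx": 0, "wy": 0, "wz": 0, "jaw": 1}, {"x": 0, "y": 0, "z": 0.01, "wx": 0, "wy": 0, "wz": 0, "jaw": 1}, {"x": 0, "y": 0, "z": 0.01, "wx": 0, "wy": 0, "wz": 0, "jaw": 1}]}}

```text
time: 19.05
position: [0.5436, 0.2233, 0.0391]
tool_rot: [1.0, -0.001, 0.0, -0.0]
force: [0.5, 0.3, 0.5]
width: 0.0385
gripper_force: 30.3
```

{"name": "apply_moves", "arguments": {"moves": [{"x": 0, "y": 0, "z": 0.004, "wx": 0, "wy": 0, "wz": 0, "jaw": 1}, {"x": 0, "y": 0, "z": 0.007, "wx": 0, "wy": 0, "wz": 0, "jaw": 1}, {"x": 0, "y": 0, "z": 0.007, "wx": 0, "wy": 0, "wz": 0, "jaw": 1}]}}

```text
time: 19.35
position: [0.5435, 0.2233, 0.0377]
tool_rot: [1.0, -0.001, -0.0, 0.0]
force: [-1.3, -0.3, 2.6]
width: 0.0381
gripper_force: 30.5
```

{"name": "apply_moves", "arguments": {"moves": [{"x": 0, "y": 0, "z": 0.003, "wx": 0, "wy": 0, "wz": 0, "jaw": 1}, {"x": 0, "y": 0, "z": 0.003, "wx": 0, "wy": 0, "wz": 0, "jaw": 1}]}}

```text
time: 19.55
position: [0.5435, 0.2233, 0.0377]
tool_rot: [1.0, -0.001, -0.0, 0.0]
force: [-2.3, -0.6, 5.6]
width: 0.0386
gripper_force: 30.7
```

{"name": "apply_moves", "arguments": {"moves": [{"x": 0, "y": 0, "z": 0, "wx": 0, "wy": 0, "wz": 0, "jaw": 0.52}, {"x": 0, "y": 0, "z": 0, "wx": 0, "wy": 0, "wz": 0, "jaw": 0.42}, {"x": 0, "y": 0, "z": 0, "wx": 0, "wy": 0, "wz": 0, "jaw": 0.4}, {"x": 0, "y": 0, "z": 0, "wx": 0, "wy": 0, "wz": 0, "jaw": 0.4}, {"x": 0, "y": 0, "z": -0.05, "wx": 0, "wy": 0, "wz": 0, "jaw": 0.4}, {"x": 0, "y": 0, "z": -0.25, "wx": 0, "wy": 0, "wz": 0, "jaw": 0.4}, {"x": 0, "y": 0.05, "z": -0.5, "wx": 0, "wy": 0, "wz": 0, "jaw": 0.4}, {"x": -0.1, "y": 0.3, "z": -0.6, "wx": 0, "wy": 0, "wz": 0, "jaw": 0.4}, {"x": -0.18, "y": 1, "z": -0.6, "wx": 0, "wy": 0, "wz": 0, "jaw": 0.4}, {"x": -0.18, "y": 1, "z": -0.6, "wx": 0, "wy": 0, "wz": 0, "jaw": 0.4}, {"x": -0.18, "y": 1, "z": -0.6, "wx": 0, "wy": 0, "wz": 0, "jaw": 0.4}]}}

```text
time: 20.65
position: [0.5069, 0.0217, 0.1582]
tool_rot: [1.0, -0.0, 0.001, 0.0]
force: [1.0, 0.2, -0.0]
width: 0.051
gripper_force: 0.0
```

{"name": "apply_moves", "arguments": {"moves": [{"x": 0, "y": 0.9, "z": 0, "wx": 0, "wy": 0, "wz": 0, "jaw": 0.4}, {"x": 0, "y": 0.98, "z": 0, "wx": 0, "wy": 0, "wz": 0, "jaw": 0.4}, {"x": 0, "y": 0.98, "z": 0, "wx": 0, "wy": 0, "wz": 0, "jaw": 0.4}, {"x": 0, "y": 0.98, "z": 0, "wx": 0, "wy": 0, "wz": 0, "jaw": 0.4}, {"x": 0, "y": 0.98, "z": 0, "wx": 0, "wy": 0, "wz": 0, "jaw": 0.4}, {"x": 0, "y": 0.98, "z": 0, "wx": 0, "wy": 0, "wz": 0, "jaw": 0.4}]}}

```text
time: 21.25
position: [0.5066, -0.1737, 0.1574]
tool_rot: [1.0, -0.002, 0.0, -0.0]
force: [-0.8, 1.0, -0.1]
width: 0.051
gripper_force: 0.0
```

```bash
python3 - <<'E'
from h import *
s=robot.read_state();print(s["position"])
p,d=viewer.grab_frame("scene"); cv2.imwrite("pics/s8.png",p[:,:,::-1])
hsv=cv2.cvtColor(p,cv2.COLOR_RGB2HSV).astype(int)
H=hmap("scene",d); 
for nm,c in(("tin",(.543,.2238)),("case",(.502,.284)),("mov",(.470,.2185))):
    m=np.hypot(H[...,0]-c[0],H[...,1]-c[1])<.024
    z=H[...,2][m]; t=m&(H[...,2]>np.percentile(z,90)-.004)
    print(nm,np.percentile(z,[10,50,90]).round(4),H[t].mean(0).round(4))
P=ray("scene",np.argwhere(np.ones((400,640)))[:,::-1],.029).reshape(400,640,3)
m=(np.hypot(P[...,0]-.543,P[...,1]-.2238)<.035)&(hsv[...,1]<40)&(hsv[...,2]>140)
print("tinlid",P[m].mean(0),m.sum(),np.ptp(P[m],axis=0))
E
```

```text
[ 0.50662959 -0.17365581  0.15735821]
tin [0.0099 0.0253 0.0293] [0.5425 0.2239 0.028 ]
case [0.0086 0.0134 0.0195] [0.5019 0.2851 0.0186]
mov [0.0099 0.0171 0.0208] [0.4698 0.2215 0.0194]
tinlid [0.54874254 0.22104073 0.029     ] 207 [0.05825752 0.05617313 0.        ]
```

Heights (tin 29 mm, case 19 mm, movement 19 mm) match proper seating. Now the knob.

{"name": "apply_moves", "arguments": {"moves": [{"x": 0, "y": 0.016, "z": 0.1, "wx": 0, "wy": 0, "wz": 0, "jaw": 0.4}, {"x": 0, "y": 0.016, "z": 0.3, "wx": 0, "wy": 0, "wz": 0, "jaw": 0.4}, {"x": 0, "y": 0.016, "z": 0.42, "wx": 0, "wy": 0, "wz": 0, "jaw": 0.4}, {"x": 0, "y": 0.016, "z": 0.457, "wx": 0, "wy": 0, "wz": 0, "jaw": 0.4}, {"x": 0, "y": 0.016, "z": 0.457, "wx": 0, "wy": 0, "wz": 0, "jaw": 0.4}, {"x": 0, "y": 0.016, "z": 0.457, "wx": 0, "wy": 0, "wz": 0, "jaw": 0.4}]}}

```text
time: 21.9
position: [0.5078, -0.1755, 0.0667]
tool_rot: [1.0, -0.0, 0.001, 0.0]
force: [0.2, -0.8, 0.9]
width: 0.0514
gripper_force: 0.0
```

{"name": "apply_moves", "arguments": {"moves": [{"x": 0, "y": 0, "z": 0, "wx": 0, "wy": 0, "wz": 0, "jaw": 0.55}, {"x": 0, "y": 0, "z": 0, "wx": 0, "wy": 0, "wz": 0, "jaw": 0.7}, {"x": 0, "y": 0, "z": 0, "wx": 0, "wy": 0, "wz": 0, "jaw": 1}, {"x": 0, "y": 0, "z": 0, "wx": 0, "wy": 0, "wz": 0, "jaw": 1}, {"x": 0, "y": 0, "z": 0, "wx": 0, "wy": 0, "wz": 0, "jaw": 1}, {"x": 0, "y": 0, "z": 0, "wx": 0, "wy": 0, "wz": 0, "jaw": 1}], "newtons": 50}}

```text
time: 22.5
position: [0.5085, -0.1771, 0.0675]
tool_rot: [1.0, -0.001, 0.002, 0.001]
force: [-0.2, -2.0, 6.0]
width: 0.0182
gripper_force: 48.7
```

{"name": "apply_moves", "arguments": {"moves": [{"x": 0, "y": 0, "z": -0.05, "wx": 0, "wy": 0, "wz": 0, "jaw": 1}, {"x": 0, "y": 0, "z": -0.15, "wx": 0, "wy": 0, "wz": 0, "jaw": 1}, {"x": 0, "y": 0, "z": -0.3, "wx": 0, "wy": 0, "wz": 0, "jaw": 1}, {"x": 0, "y": 0, "z": -0.4, "wx": 0, "wy": 0, "wz": 0, "jaw": 1}, {"x": 0, "y": -0.05, "z": -0.45, "wx": 0, "wy": 0, "wz": 0, "jaw": 1}, {"x": 0, "y": -0.15, "z": -0.45, "wx": 0, "wy": 0, "wz": 0, "jaw": 1}, {"x": 0, "y": -0.3, "z": -0.45, "wx": 0, "wy": 0, "wz": 0, "jaw": 1}, {"x": 0, "y": -0.47, "z": -0.45, "wx": 0, "wy": 0, "wz": 0, "jaw": 1}, {"x": 0, "y": -0.64, "z": -0.45, "wx": 0, "wy": 0, "wz": 0, "jaw": 1}, {"x": 0, "y": -0.8, "z": -0.45, "wx": 0, "wy": 0, "wz": 0, "jaw": 1}, {"x": 0, "y": -0.92, "z": -0.45, "wx": 0, "wy": 0, "wz": 0, "jaw": 1}, {"x": 0, "y": -1, "z": -0.45, "wx": 0, "wy": 0, "wz": 0, "jaw": 1}]}}

```text
time: 23.7
position: [0.5051, 0.0269, 0.1542]
tool_rot: [1.0, -0.0, -0.002, -0.001]
force: [-0.4, -0.5, -1.7]
width: 0.018
gripper_force: 48.9
```

{"name": "apply_moves", "arguments": {"moves": [{"x": 0, "y": -0.12, "z": 0, "wx": 0, "wy": 0, "wz": 0, "jaw": 1}, {"x": 0, "y": -0.28, "z": 0, "wx": 0, "wy": 0, "wz": 0, "jaw": 1}, {"x": 0, "y": -0.45, "z": 0, "wx": 0, "wy": 0, "wz": 0, "jaw": 1}, {"x": 0, "y": -0.62, "z": 0, "wx": 0, "wy": 0, "wz": 0, "jaw": 1}, {"x": 0, "y": -0.78, "z": 0, "wx": 0, "wy": 0, "wz": 0, "jaw": 1}, {"x": 0, "y": -0.9, "z": 0, "wx": 0, "wy": 0, "wz": 0, "jaw": 1}, {"x": 0, "y": -0.98, "z": 0, "wx": 0, "wy": 0, "wz": 0, "jaw": 1}, {"x": 0, "y": -1, "z": 0, "wx": 0, "wy": 0, "wz": 0, "jaw": 1}, {"x": 0, "y": -1, "z": 0, "wx": 0, "wy": 0, "wz": 0, "jaw": 1}]}}

```text
time: 24.6
position: [0.5067, 0.2242, 0.1548]
tool_rot: [1.0, -0.0, -0.001, 0.0]
force: [0.2, -0.5, -2.1]
width: 0.0184
gripper_force: 49.0
```

{"name": "apply_moves", "arguments": {"moves": [{"x": 0, "y": -0.05, "z": 0, "wx": 0, "wy": 0, "wz": 0, "jaw": 1}, {"x": 0, "y": -0.089, "z": 0, "wx": 0, "wy": 0, "wz": 0, "jaw": 1}, {"x": 0, "y": -0.089, "z": 0, "wx": 0, "wy": 0, "wz": 0, "jaw": 1}, {"x": 0, "y": -0.089, "z": 0.1, "wx": 0, "wy": 0, "wz": 0, "jaw": 1}, {"x": 0, "y": -0.089, "z": 0.2, "wx": 0, "wy": 0, "wz": 0, "jaw": 1}, {"x": 0, "y": -0.089, "z": 0.3, "wx": 0, "wy": 0, "wz": 0, "jaw": 1}, {"x": 0, "y": -0.089, "z": 0.345, "wx": 0, "wy": 0, "wz": 0, "jaw": 1}, {"x": 0, "y": -0.089, "z": 0.345, "wx": 0, "wy": 0, "wz": 0, "jaw": 1}, {"x": 0, "y": -0.089, "z": 0.345, "wx": 0, "wy": 0, "wz": 0, "jaw": 1}]}}

```text
time: 25.5
position: [0.5079, 0.2419, 0.087]
tool_rot: [1.0, -0.001, 0.0, -0.0]
force: [0.3, -0.2, -1.7]
width: 0.0181
gripper_force: 49.1
```

```bash
python3 - <<'E'
from h import *
s=robot.read_state();print(s["position"])
p,d=viewer.grab_frame("scene"); p=np.ascontiguousarray(p[:,:,::-1])
q=rect("scene",p,(.505,.242),.11,.018,2700)
r=rect("scene",p,(.505,.242),.11,.005,2700)
out=q[:592,:592].copy()
cv2.circle(out,(297,297),int(.087*2700),(0,0,255),1)
cv2.imwrite("pics/g9.png",out)
E
```

```text
[0.5079286  0.24193557 0.08698388]
```

View pics/g9.png

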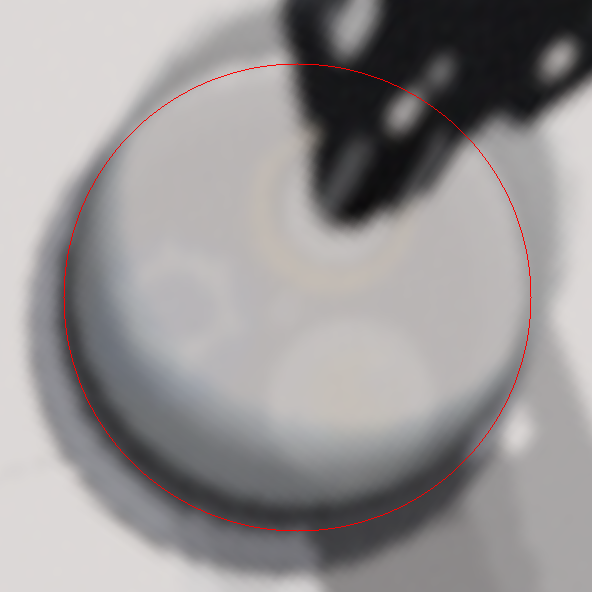

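The band edge follows the drawn 174 mm circle at left (65,300) and bottom (290,530), so the cover is centred over the tray. I'll lower it slowly.

{"name": "apply_moves", "arguments": {"moves": [{"x": 0, "y": 0, "z": 0.01, "wx": 0, "wy": 0, "wz": 0, "jaw": 1}, {"x": 0, "y": 0, "z": 0.02, "wx": 0, "wy": 0, "wz": 0, "jaw": 1}, {"x": 0, "y": 0, "z": 0.03, "wx": 0, "wy": 0, "wz": 0, "jaw": 1}, {"x": 0, "y": 0, "z": 0.04, "wx": 0, "wy": 0, "wz": 0, "jaw": 1}, {"x": 0, "y": 0, "z": 0.05, "wx": 0, "wy": 0, "wz": 0, "jaw": 1}, {"x": 0, "y": 0, "z": 0.058, "wx": 0, "wy": 0, "wz": 0, "jaw": 1}, {"x": 0, "y": 0, "z": 0.062, "wx": 0, "wy": 0, "wz": 0, "jaw": 1}, {"x": 0, "y": 0, "z": 0.062, "wx": 0, "wy": 0, "wz": 0, "jaw": 1}]}}

```text
time: 26.35
position: [0.5072, 0.2419, 0.0737]
tool_rot: [1.0, -0.001, -0.0, 0.0]
force: [-0.8, -0.4, -1.5]
width: 0.018
gripper_force: 49.1
```

{"name": "apply_moves", "arguments": {"moves": [{"x": 0, "y": 0, "z": 0.004, "wx": 0, "wy": 0, "wz": 0, "jaw": 1}, {"x": 0, "y": 0, "z": 0.007, "wx": 0, "wy": 0, "wz": 0, "jaw": 1}, {"x": 0, "y": 0, "z": 0.007, "wx": 0, "wy": 0, "wz": 0, "jaw": 1}]}}

```text
time: 26.65
position: [0.5075, 0.2421, 0.0729]
tool_rot: [1.0, -0.001, 0.0, -0.0]
force: [0.0, 0.3, -1.0]
width: 0.0184
gripper_force: 49.3
```

{"name": "apply_moves", "arguments": {"moves": [{"x": 0, "y": 0, "z": 0.004, "wx": 0, "wy": 0, "wz": 0, "jaw": 1}, {"x": 0, "y": 0, "z": 0.006, "wx": 0, "wy": 0, "wz": 0, "jaw": 1}, {"x": 0, "y": 0, "z": 0.006, "wx": 0, "wy": 0, "wz": 0, "jaw": 1}]}}

```text
time: 26.95
position: [0.5076, 0.2421, 0.0725]
tool_rot: [1.0, -0.001, 0.0, -0.0]
force: [-3.4, 0.2, 4.5]
width: 0.018
gripper_force: 49.8
```

Contact came exactly at flange height. Release and retreat.

{"name": "apply_moves", "arguments": {"moves": [{"x": 0, "y": 0, "z": 0, "wx": 0, "wy": 0, "wz": 0, "jaw": 0.7}, {"x": 0, "y": 0, "z": 0, "wx": 0, "wy": 0, "wz": 0, "jaw": 0.5}, {"x": 0, "y": 0, "z": 0, "wx": 0, "wy": 0, "wz": 0, "jaw": 0.4}, {"x": 0, "y": 0, "z": 0, "wx": 0, "wy": 0, "wz": 0, "jaw": 0.4}, {"x": 0, "y": 0, "z": -0.1, "wx": 0, "wy": 0, "wz": 0, "jaw": 0.4}, {"x": 0, "y": 0, "z": -0.3, "wx": 0, "wy": 0, "wz": 0, "jaw": 0.4}, {"x": 0, "y": 0, "z": -0.6, "wx": 0, "wy": 0, "wz": 0, "jaw": 0.4}, {"x": 0, "y": 0.5, "z": -0.7, "wx": 0, "wy": 0, "wz": 0, "jaw": 0.4}, {"x": 0, "y": 1, "z": -0.7, "wx": 0, "wy": 0, "wz": 0, "jaw": 0.4}, {"x": 0, "y": 1, "z": -0.7, "wx": 0, "wy": 0, "wz": 0, "jaw": 0.4}, {"x": 0, "y": 1, "z": -0.7, "wx": 0, "wy": 0, "wz": 0, "jaw": 0.4}, {"x": 0, "y": 1, "z": -0.7, "wx": 0, "wy": 0, "wz": 0, "jaw": 0.4}]}}

```text
time: 28.15
position: [0.5077, 0.037, 0.2124]
tool_rot: [1.0, -0.004, 0.001, 0.001]
force: [0.4, 0.0, -0.7]
width: 0.0511
gripper_force: 0.0
```

```bash
python3 - <<'E'
from h import *
for n in INF:
    p,d=viewer.grab_frame(n);H=hmap(n,d)
    r=np.hypot(H[...,0]-.505,H[...,1]-.242)
    m=(r<.075)&(H[...,2]>.043)&(H[...,2]<.056)
    P=H[m]
    if len(P)>50:
        A=np.c_[P[:,:2]-[.505,.242],np.ones(len(P))];c=np.linalg.lstsq(A,P[:,2],rcond=None)[0]
        print(n,len(P),"slopes",c[:2].round(3),"z",c[2].round(4),"mid",((P.max(0)+P.min(0))/2).round(4),np.ptp(P,axis=0).round(3))
E
```

```text
top 1823 slopes [ 0.001 -0.002] z 0.0479 mid [0.5053 0.2415 0.0495] [0.147 0.147 0.013]
scene 1600 slopes [ 0.003 -0.   ] z 0.0486 mid [0.5048 0.2423 0.0494] [0.149 0.148 0.013]
```

Flat, with the top at about 49 mm and centred. Handing in.

```bash
python3 -c "
from rig import robot
print(robot.finish_job())"
```

```text
the job is handed in; nothing more can be done
None
```

The movement, steel case and small tin are each in their own seat, the dust cover sits flat and centred over the tray, I left the gilt case and larger tin alone, and the job was handed in at about 28 s of the 112 s allowed.

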